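Slide the pepper mill into its holder

TASK

Push the tall pepper mill along the counter with your fingertips, low on its body, into the empty three-sided wooden holder until its foot is right up against the holder's back wall, then move the hand clear. Slide it steadily and keep it standing upright: do not tip, pinch, lift or fling it, keep your fingers on its lower half, and leave the salt mill, jug, citrus reamer and spoon rest where they are.

Things in the scene. Friction and masses are not known exactly. Their poses are not given: they have to be found in the camera images.
- pepper_mill: Tall dark wooden pepper mill, 200 mm high, 0.2 to 0.4 kg, loose on the open counter. Round: the foot is a straight cylinder 58 mm across, up to 40 mm height; above 60 mm a waist under 38 mm, the head at most 44 mm, steel bead on top. It may tip if pushed above its foot; with the finger tips tilted forward the hand stays clear of its top. Origin: centre of its underside; z up.
- holder: Empty holder: U of light wooden walls, no floor, fixed; walls 30 mm high, 5 mm thick; clear inside 84 mm wide, 62 mm deep. Origin: on the counter, middle of the clear space; its x points from the open mouth (x = -31 mm) to the back wall (inner face x = +31 mm); side walls inside at y = +-42 mm. The mouth faces about world +y, towards the pepper mill. Home, the mill's axis is near the origin.
- salt_holder: The second holder, identical to the first (same sizes and axes), fixed roughly 140 to 180 mm beside it in world x, nearer to or farther from the robot; it is taken up by the salt mill.
- salt_mill: Shorter dark wooden mill, 140 mm high, foot 58 mm across, standing in the second holder; leave alone. Origin: centre of its underside.
- jug: Clear glass measuring jug, 115 mm high, 94 mm across the rim, with a handle on its own +y side reaching 84 mm from the axis; loose bystander. Origin: centre of its underside.
- reamer: Pale wooden citrus reamer lying on the counter, 150 mm long along its own x, about 40 mm thick; loose bystander. Origin: under its middle.
- spoon_rest: Blue silicone spoon rest, a shallow dish 104 mm across and 14 mm high with a tongue reaching 110 mm to its own -x; loose bystander. Origin: under the dish's centre.

How it is judged (in metres and radians):
On the way, in this order (a step that is already met when the one before it is completed fails the run):
1. the fingers have pushed the standing pepper mill at least 30 mm along the counter (distance of pepper_mill from where it was at the start of the episode above 0.03 m and contact force between the fingers and pepper_mill above 0.1 N), for 0.05 s.
2. the pepper mill is at the holder's back wall, between its sides (x of pepper_mill in the frame of holder between -0.008 and 0.008 m and y of pepper_mill in the frame of holder between -0.017 and 0.017 m), for 0.2 s.
At the end, for the whole second after the job is handed in: The pepper mill stands upright and at rest in the empty holder, its foot within about 8 mm of the back wall (axis within 8 mm of the holder's middle in depth, 17 mm sideways, tilt under 0.06 rad); the salt mill, jug, reamer and spoon rest are within 20 mm of where they began (all of step 2 and angle between pepper_mill's own z axis and vertical below 0.06 rad and height (world z) of pepper_mill below 0.005 m and linear speed of pepper_mill below 0.02 m/s and distance of each of salt_mill, jug, reamer, spoon_rest from where it was at the start of the episode below 0.02 m); the robot touches nothing.
It fails at once if the pepper mill tips by more than 0.2 rad (angle between pepper_mill's own z axis and vertical above 0.2 rad).
It fails at once if the pepper mill is lifted off the counter (12 mm) or taken between the fingers (grasp point within 15 mm of its axis, fingers touching it) (height (world z) of pepper_mill above 0.012 m or (contact force between the fingers and pepper_mill above 0.3 N and horizontal distance between the grasp point and pepper_mill below 0.015 m)).
It fails at once if the pepper mill is flung (faster than 0.35 m/s) (linear speed of pepper_mill above 0.35 m/s).
It fails at once if the fingers touch the upper half of the pepper mill (grasp point above 120 mm) (contact force between the fingers and pepper_mill above 0.3 N and height (world z) of the grasp point above 0.12 m).
It fails at once if the salt mill, jug, reamer or spoon rest is pushed more than 20 mm or upset (distance of any of salt_mill, jug, reamer, spoon_rest from where it was at the start of the episode above 0.02 m or angle between any of salt_mill, jug, reamer, spoon_rest's own z axis and vertical above 0.3 rad).
It also fails if it takes over 54 s, if anything falls off the work surface, if the arm or the gripper's body presses on something with over 40 N, if the wrist force passes 120 N, or if a joint passes its speed limit or range.

ROBOT

A 6-joint arm with a two-finger parallel gripper is mounted at the origin on the work surface. World frame = base frame: x ahead of the robot, y to its left, z up, the work surface at z = 0. Lengths are in mm, angles in degrees, forces in N, time in s.
With the tool pointing down it reaches from about 350 to 850 mm from the base axis. Payload 8.1 kg.
Tool frame: the origin (TCP) lies midway between the tips of the shut fingers; the grasp point (between the pads) lies 19 mm behind it; z points along the fingers, x is the direction in which the jaws open and shut, and the axes are right-handed (so a half turn about z gives the same grasp; the last joint's range is limited). The gripper opens to 85 mm and grips with 20 to 120 N. Pads are 22 mm wide; open, the fingers measure 114 mm over their backs; the gripper's body (76 mm by 85 mm) begins 54 mm behind the grasp point. The pads swing forward as they close: fully open they stand 13 mm farther back than shut.
Start: joints at [-70.439, 7.471, 85.268, -0, 87.261, -4.893], TCP at [248.396, -546.173, 231.292] pointing down, gripper open.
Joint ranges: [-169.43, 169.43], [-51.17, 129.36], [1.28, 143.12], [-76.62, 256.62], [0, 156.53], [-152.29, 152.29]. Speed limits (degrees/s): [136.94, 136.94, 159.86, 180, 180, 180].

INTERFACE

Orientations are given as [roll, pitch, yaw] about the fixed x, y, z axes, in that order (R = Rz(yaw) Ry(pitch) Rx(roll)).
In Python, from bench import monitor, cams, r gives the robot as it stands.
- The arm moves only by the tool jog_arm, never from a script. Its arguments are lists of equal length, an entry for each row: "offset": the shift along the tool's x, y, z in mm, a list of three; "delta_rot": the turn, a rotation vector about the tool's x, y, z in degrees, a list of three; "jaw": the opening in per cent of the stroke, from 0 (shut) to 100 (fully open). In form: {"offset": [[x, y, z], ...], "delta_rot": [[rx, ry, rz], ...], "jaw": [jaw, ...]}. A call has 1 to 20 rows; each row shifts and turns the pose as measured when the row begins, along the tool's axes as they then stand; what a row does not reach is not made up. A row lasts 1/10 s, in which the tool goes at most 50 mm and 8.59 degrees, less where a joint would pass 70% of its speed; a pose out of reach is approached as far as the arm can. A call is refused whole if a number of a shift passes 50 or a number of a turn 8.59, either way. A call with a gripper value outside its range is refused whole. The fingers move at their own pace and stop on an object; "newtons" is the grip in N (left out, the last holds). Time passes only in rows, so rows that do not move let the fingers close. It gives the time, the measured TCP pose, the force and the opening at its end, in the units of the state.
- monitor.sense(): the state, without advancing time (a new reading comes with each control period).
- cams.snapshot(name): name is "scene" or "side" or "wrist"; returns (picture, depth): 384x512x3 uint8, red, green, blue; 384x512 float32, mm along the optical axis (not along the pixel's ray), 0 where there is no reading.
- cams.camera_model(name): a dict with "K" (3x3 intrinsics, pixels), "camera_from_world" (4x4, takes a point from world to camera coordinates). Camera axes: x right, y down, z forward; pixel columns grow to the right and rows downward; lengths in mm; the calibration is good to about 2 mm. A picture is of the moment at which its call begins: read the wrist's pose just before it. camera_model takes no time and is no camera call; for the wrist camera it gives the pose at the moment of the call.
- r.hand_in(): hands the job in, once; it reports no verdict.
The state is a dict: "time": time; "joint_pos": joint angles; "qd": joint speeds; "joint_efforts": joint torques, N m; "tool_pos": TCP position; "tcp_rot": TCP orientation; "ft_force": force on the tool from outside, world axes, zero at the start; "wrist_torque": the same for the moment, N m; "finger_gap": finger opening in mm.
Only numpy, scipy, OpenCV 4.12 (cv2) and the standard library are available. Lean on these libraries where they do the work, as an engineer would, in place of code of your own. Each camera call takes 0.05 s, during which the arm holds its last target.

## Working session

There is one attempt and no reset: what is moved stays moved. The work goes in short steps, Python scripts to look and compute and a tool call to move; the robot and the scene stay as the last step left them, time stands still between calls to the robot, and variables do not carry over. Pictures are saved under pics/ and viewed, and the job is handed in when it is done.

Besides the shell and the picture viewer there is one more tool, called after "Call:" as name(argument=value, ...), one argument or row to a line, values as JSON. jog_arm: Moves the arm, as the interface text tells. Its arguments: {"type":"object","properties":{"offset":{"type":"array","items":{"type":"array","items":{"type":"number"}}},"delta_rot":{"type":"array","items":{"type":"array","items":{"type":"number"}}},"jaw":{"type":"array","items":{"type":"number"}},"newtons":{"type":"number"}},"required":["offset","delta_rot","jaw"]}

```bash
mkdir -p pics; ls
python3 - <<'E'
from bench import monitor, cams, r
import cv2,numpy as np
s=monitor.sense();print(s)
for n in("scene","side","wrist"):
    p,d=cams.snapshot(n);m=cams.camera_model(n)
    cv2.imwrite(f"pics/{n}0.png",p[...,::-1]);np.savez(f"{n}0.npz",p=p,d=d,K=m["K"],T=m["camera_from_world"])
    T=np.array(m["camera_from_world"]);print(n,m["K"],-T[:3,:3].T@T[:3,3],T[2,:3],(d>0).mean())
E
```

```text
pics
{'time': 0.0, 'joint_pos': array([-7.04393040e+01,  7.51697387e+00,  8.53313558e+01, -5.44773531e-04,
        8.72610184e+01, -4.89298204e+00]), 'qd': array([-0.02060899,  0.03098915, -0.03724277,  0.0681078 ,  0.00744598,
       -0.04077788]), 'joint_efforts': array([ 9.36983160e-04, -5.69400036e+01, -5.00550056e+01, -1.88488621e-04,
        1.50173652e-02, -1.68577547e-06]), 'tool_pos': array([ 248.20250607, -545.63524013,  230.20508114]), 'tcp_rot': array([-1.79991215e+02,  1.08995946e-01, -6.55462871e+01]), 'ft_force': array([-0.60481106, -0.53541495, -0.6059352 ]), 'wrist_torque': array([ 0.02794895,  0.01878287, -0.00028416]), 'finger_gap': 85.87148000912376}
scene [[437.40454483   0.         258.16357552]
 [  0.         437.40454483 194.21517347]
 [  0.           0.           1.        ]] [1318.54343288  427.67491093  895.85724364] [-0.57120583 -0.42768865 -0.7005757 ] 0.9945068359375
side [[459.15562515   0.         253.09353477]
 [  0.         459.15562515 191.76816729]
 [  0.           0.           1.        ]] [494.14585521 747.89565034 912.1573628 ] [ 0.08118254 -0.69924178 -0.71026075] 0.9959716796875
wrist [[271.91410315   0.         256.03872643]
 [  0.         271.91410315 191.60336667]
 [  0.           0.           1.        ]] [ 315.36768008 -515.35218537  372.16375415] [-0.26376868 -0.11809654 -0.95732925] 0.9958902994791666
```

View pics/scene0.png

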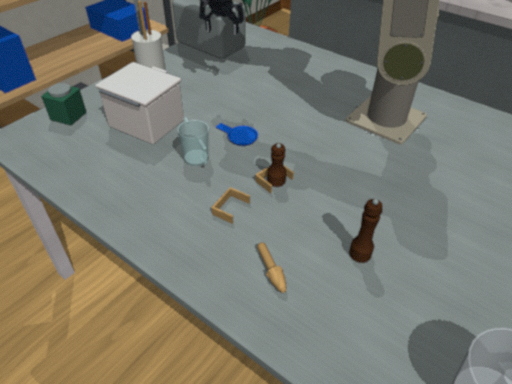

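View pics/side0.png

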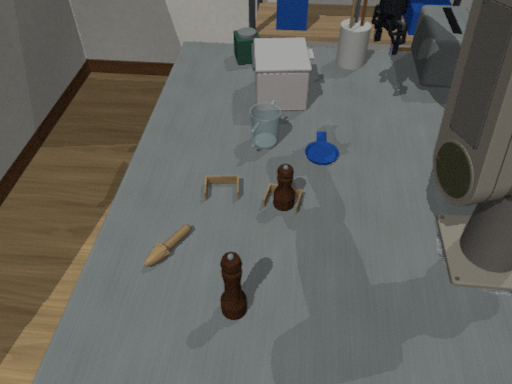

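View pics/wrist0.png

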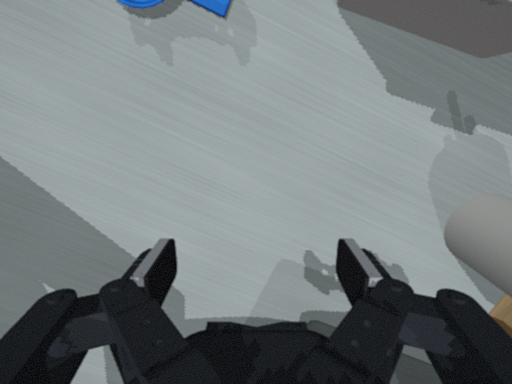

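The scene view shows the pepper mill with its foot at (362,252), the empty holder at (231,204), the salt mill at (277,178), the reamer at (271,268), the jug at (195,143) and the spoon rest at (241,135). In the side view the mill is at (233,303), the holder at (221,186) and the reamer at (168,246). Next I measure them from depth.

```bash
cat > h.py <<'E'
import numpy as np,cv2
def pts(p,d,K,T):
    K=np.array(K);T=np.array(T);v,u=np.indices(d.shape)
    c=np.stack([(u-K[0,2])/K[0,0]*d,(v-K[1,2])/K[1,1]*d,d],-1)
    return (c-T[:3,3])@T[:3,:3]
def circ(q,r=29):
    from scipy.optimize import least_squares
    return least_squares(lambda c:np.hypot(*(q-c).T)-r,q.mean(0),loss='soft_l1').x
E
python3 - <<'E'
from h import *
for n in("scene","side"):
    z=np.load(n+"0.npz");p=z["p"];d=z["d"];W=pts(p,d,z["K"],z["T"])
    hsv=cv2.cvtColor(p,cv2.COLOR_RGB2HSV)
    T=z["T"];cam=-T[:3,:3].T@T[:3,3]
    wood=(hsv[...,0]<22)&(hsv[...,1]>70)&(W[...,2]>4)&(W[...,2]<220)&(W[...,0]>250)&(W[...,0]<1100)
    tb=(hsv[...,1]<60)&(abs(W[...,2])<15)&(W[...,0]>300)&(W[...,0]<900);print(n,"table z",np.median(W[tb][:,2]))
    k,l,st,ce=cv2.connectedComponentsWithStats(wood.astype(np.uint8))
    for i in range(1,k):
        if st[i,4]<40: continue
        m=l==i;q=W[m];print(st[i],hsv[m].mean(0).round(),q.min(0).round(),q.max(0).round(),q.mean(0).round())
    dark=wood&(hsv[...,2]<110)
    k,l,st,ce=cv2.connectedComponentsWithStats(dark.astype(np.uint8))
    for i in range(1,k):
        if st[i,4]<150: continue
        q=W[l==i];f=q[(q[:,2]>6)&(q[:,2]<36)];print("mill foot",circ(f[:,:2]).round(1),len(f),'top',q[:,2].max())
E
```

```text
scene table z 0.352676401445737
[  0   0  37  13 249] [ 17. 108. 129.] [  374. -1560.   153.] [  535. -1486.   183.] [  472. -1504.   170.]
[147  17   4  17  46] [ 13. 130. 106.] [ 270. -893.  157.] [ 287. -878.  218.] [ 280. -884.  188.]
[141  21   6  18  48] [ 18. 106. 115.] [ 296. -909.  153.] [ 326. -859.  218.] [ 317. -873.  187.]
[256 145  38  48 809] [ 14. 154.  74.] [ 468. -158.    4.] [566. -76. 135.] [ 525. -109.   54.]
[212 188  38  35 438] [ 18. 117. 125.] [ 634. -182.    4.] [ 734. -101.   34.] [ 685. -150.   21.]
[350 200  32  62 999] [ 12. 171.  52.] [587. 196.   5.] [629. 248. 191.] [615. 224.  99.]
[258 243  28  50 564] [ 18. 119. 161.] [740.   5.  13.] [826. 140.  43.] [793.  81.  29.]
mill foot [ 507.3 -112.3] 178 top 134.58078717758784
mill foot [598.1 220.2] 156 top 191.23140684434824
side table z 0.6997761457823628
[361   6   6  20  59] [ 14. 136.  81.] [ 274. -896.  153.] [ 287. -877.  220.] [ 281. -887.  190.]
[350   8   6  20  54] [ 18. 100. 100.] [ 315. -874.  153.] [ 327. -861.  220.] [ 321. -867.  190.]
[263 165  39  48 921] [ 13. 145.  59.] [ 465. -159.    4.] [566. -77. 137.] [ 513. -104.   59.]
[204 175  35  24 305] [ 18. 100. 110.] [ 636. -184.    4.] [ 733. -103.   35.] [ 690. -162.   21.]
[144 225  47  42 603] [ 18.  99. 125.] [740.  11.   7.] [828. 138.  42.] [786.  84.  28.]
[ 221  253   26   67 1225] [ 11. 159.  44.] [573. 207.   5.] [628. 249. 195.] [599. 234. 101.]
mill foot [ 513.  -116.1] 240 top 136.84293908997168
mill foot [ 693.1 -147.5] 172 top 32.944914716205275
mill foot [601.1 218.1] 167 top 194.50834219832416
```

Run:
```python
from h import *
Q=[]
for n in("scene","side"):
    z=np.load(n+"0.npz");p=z["p"];d=z["d"];W=pts(p,d,z["K"],z["T"])
    hsv=cv2.cvtColor(p,cv2.COLOR_RGB2HSV)
    wood=(hsv[...,0]<24)&(hsv[...,1]>60)
    for nm,b in (("holder",(620,750,-200,-85)),("salt",(450,580,-170,-70))):
        m=wood&(W[...,0]>b[0])&(W[...,0]<b[1])&(W[...,1]>b[2])&(W[...,1]<b[3])&(W[...,2]>(24))&(W[...,2]<38)
        q=W[m];print(n,nm,len(q),cv2.minAreaRect(q[:,:2].astype(np.float32)))
        if nm=="holder": Q.append(q);print(q[np.argsort(q[:,1])][::5].round().astype(int).tolist())
    # edge-ray: mask to plane z=30
    m=(wood&(W[...,0]>620)&(W[...,0]<750)&(W[...,1]>-200)&(W[...,1]<-85)&(W[...,2]>4)).astype(np.uint8)
    im=p[...,::-1][130:290,180:400] if n=="scene" else p[...,::-1][160:330,130:320]
    im=cv2.resize(im,None,fx=3.5,fy=3.5,interpolation=cv2.INTER_CUBIC);cv2.imwrite(f"pics/{n}_crop.png",im)
```

```text
scene holder 194 ((682.8814697265625, -142.4839324951172), (96.8722152709961, 71.009521484375), 7.151987075805664)
[[649, -182, 29], [680, -178, 27], [642, -177, 31], [669, -176, 32], [652, -175, 31], [666, -175, 30], [663, -174, 32], [685, -173, 30], [707, -172, 28], [712, -172, 28], [696, -170, 29], [641, -170, 30], [686, -169, 29], [711, -168, 30], [720, -168, 30], [709, -167, 25], [731, -165, 25], [644, -163, 33], [732, -161, 24], [637, -159, 26], [733, -157, 27], [728, -154, 29], [727, -150, 31], [730, -148, 31], [640, -145, 29], [638, -143, 29], [728, -139, 31], [722, -137, 28], [730, -134, 29], [729, -131, 29], [727, -129, 25], [726, -126, 31], [725, -124, 26], [637, -122, 25], [633, -118, 32], [634, -117, 30], [637, -115, 25], [721, -109, 30], [726, -105, 28]]
scene salt 177 ((511.9705810546875, -117.9794921875), (71.98036193847656, 97.7173080444336), 80.41559600830078)
side holder 153 ((685.6722412109375, -144.8663330078125), (92.42198181152344, 72.08573150634766), 7.9983367919921875)
[[647, -184, 28], [664, -180, 30], [664, -179, 28], [678, -178, 31], [689, -177, 27], [666, -176, 30], [680, -175, 26], [717, -174, 27], [654, -174, 29], [682, -173, 32], [705, -172, 30], [719, -172, 29], [731, -171, 25], [697, -170, 25], [716, -169, 24], [722, -168, 24], [713, -167, 34], [729, -166, 33], [645, -163, 29], [641, -158, 31], [643, -154, 30], [643, -149, 31], [728, -144, 31], [731, -141, 31], [727, -136, 32], [725, -127, 33], [639, -125, 32], [636, -119, 31], [639, -117, 25], [725, -111, 29], [727, -105, 31]]
side salt 201 ((514.4694213867188, -118.11613464355469), (72.5235366821289, 94.72315979003906), 79.36624145507812)
```

View pics/scene_crop.png

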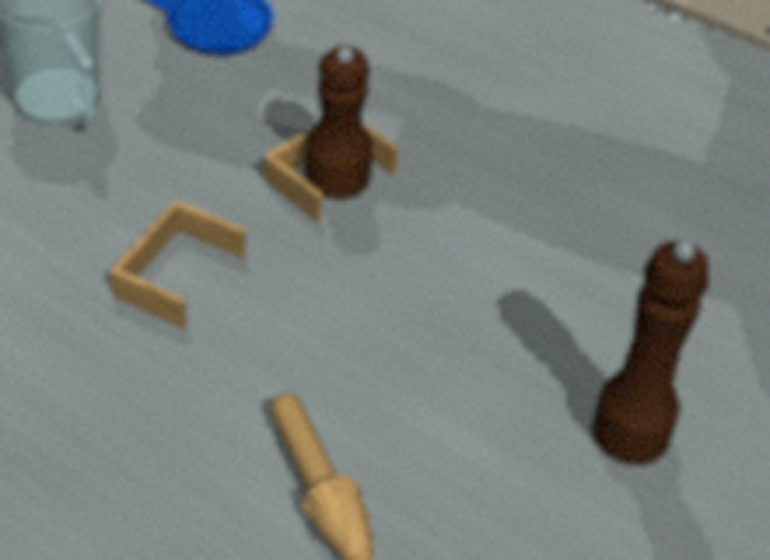

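View pics/side_crop.png

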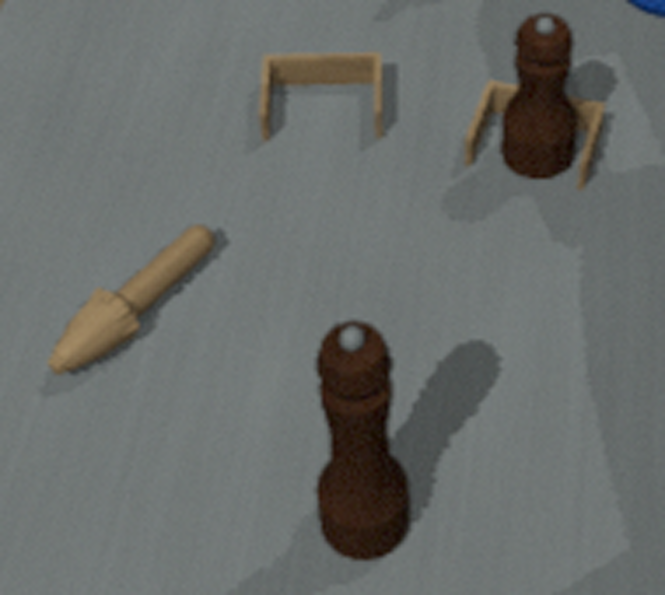

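Both crops agree. The mill is at about (599.6, 219). The holder origin is at about (684, -141), with its x axis at a yaw of about -82.5°. The straight push therefore heads -76.9° for about 370 mm and clears the reamer. I'll raise the hand and turn it first.

Call:
jog_arm(
  offset=[
    [0, 0, -30],
    [0, 0, -30],
    [0, 0, -10],
    [0, 0, 0],
    [0, 0, 0],
    [0, 0, 0],
    [0, 0, 0],
    [0, 0, 0],
    [0, 0, 0],
    [0, 0, 0],
    [0, 0, 0],
    [0, 0, 0],
    [0, 0, 0],
  ],
  delta_rot=[
    [0, 0, 0],
    [0, 0, 0],
    [0, 0, -7.8],
    [0, 0, -7.8],
    [0, 0, -7.8],
    [0, 0, -7.8],
    [0, 0, -7.8],
    [0, 0, -7.8],
    [0, 0, -7.8],
    [0, 0, -7.8],
    [0, 0, -7.8],
    [0, 0, -7.8],
    [0, 0, 0],
  ],
  jaw=[35, 35, 35, 35, 35, 35, 35, 35, 35, 35, 35, 35, 35],
)

```text
time: 1.45
tool_pos: [247.4, -543.3, 297.2]
tcp_rot: [-179.3, 0.0, 15.6]
ft_force: [0.2, 0.1, -0.4]
finger_gap: 29.9
```

Call:
jog_arm(
  offset=[
    [28, -40, 0],
    [28, -40, 0],
    [28, -40, 0],
    [28, -40, 0],
    [28, -40, 0],
    [28, -40, 0],
    [28, -40, 0],
    [28, -40, 0],
    [28, -40, 0],
    [28, -40, 0],
    [28, -40, 0],
    [28, -40, 0],
    [28, -40, 0],
    [28, -40, 0],
    [28, -40, 0],
    [28, -40, 0],
    [28, -40, 0],
    [0, 0, 0],
  ],
  delta_rot=[
    [0, 0, 2.5],
    [0, 0, 0],
    [0, 0, 0],
    [0, 0, 0],
    [0, 0, 0],
    [0, 0, 0],
    [0, 0, 0],
    [0, 0, 0],
    [0, 0, 0],
    [0, 0, 0],
    [0, 0, 0],
    [0, 0, 0],
    [0, 0, 0],
    [0, 0, 0],
    [0, 0, 0],
    [0, 0, 0],
    [0, 0, 0],
    [0, 0, 0],
  ],
  jaw=[35, 35, 35, 35, 35, 35, 35, 35, 35, 35, 35, 35, 35, 35, 35, 35, 35, 35],
)

```text
time: 3.25
tool_pos: [590.0, 235.5, 299.1]
tcp_rot: [-179.0, 0.3, 7.8]
ft_force: [-0.9, -0.2, 0.2]
finger_gap: 29.7
```

Call:
jog_arm(
  offset=[
    [0, -40, 0],
    [0, -38, 0],
    [0, 0, 0],
    [0, 0, 0],
    [0, 0, 0],
    [0, 0, 0],
    [0, 0, 0],
    [0, 0, 0],
  ],
  delta_rot=[
    [0, 0, -5],
    [0, 0, 0],
    [-7, 0, 0],
    [-7, 0, 0],
    [-7, 0, 0],
    [-7, 0, 0],
    [-7, 0, 0],
    [0, 0, 0],
  ],
  jaw=[35, 35, 35, 35, 35, 35, 35, 35],
)

```text
time: 4.05
tool_pos: [576.3, 313.5, 298.2]
tcp_rot: [144.6, -0.3, 11.0]
ft_force: [-0.8, 0.4, -1.2]
finger_gap: 29.7
```

```bash
cat >> h.py <<'E'
from scipy.spatial.transform import Rotation as Ro
def todo(s,pos,yaw,tilt):
    R=Ro.from_euler('xyz',s['tcp_rot'],degrees=True)
    G=Ro.from_euler('xyz',[180,0,yaw],degrees=True)*Ro.from_rotvec([-tilt,0,0],degrees=True)
    print("off",R.inv().apply(np.array(pos)-s['tool_pos']).round(1),"rot",(R.inv()*G).as_rotvec(degrees=True).round(1))
    print("off in goal frame",G.inv().apply(np.array(pos)-s['tool_pos']).round(1))
E
python3 -c "
from h import *
from bench import monitor
s=monitor.sense();print(s['tool_pos'],s['tcp_rot'],s['joint_pos'])
todo(s,[580,303,16],13.1,35)"
```

```text
[576.28152602 313.52941505 298.19954503] [144.5801917   -0.25247901  11.00616701] [ 40.31653804  30.83824187  56.88158915 -32.27042828 108.22734617
  23.43752023]
off [   0.4 -154.6  236.4] rot [ 0.4  1.  -1.9]
off in goal frame [   1.2 -152.8  237.5]
```

Call:
jog_arm(
  offset=[
    [0, -16, 24.5],
    [0, -16, 24.5],
    [0, -16, 24.5],
    [0, -16, 24.5],
    [0, -16, 24.5],
    [0, -16, 24.5],
    [0, -16, 24.5],
    [0, -16, 24.5],
    [0, -12, 18],
    [0, 0, 0],
    [0, 0, 0],
  ],
  delta_rot=[
    [0.4, 1, -1.9],
    [0, 0, 0],
    [0, 0, 0],
    [0, 0, 0],
    [0, 0, 0],
    [0, 0, 0],
    [0, 0, 0],
    [0, 0, 0],
    [0, 0, 0],
    [0, 0, 0],
    [0, 0, 0],
  ],
  jaw=[35, 35, 35, 35, 35, 35, 35, 35, 35, 35, 35],
)

```text
time: 5.15
tool_pos: [585.8, 305.9, 41.8]
tcp_rot: [147.5, -1.5, 10.9]
ft_force: [0.9, 0.6, 0.5]
finger_gap: 29.7
```

```bash
python3 -c "
from h import *
from bench import monitor,cams
s=monitor.sense();print(s['tool_pos'],s['tcp_rot'],s['joint_pos'])
todo(s,[580,303,16],13.1,35)
o=[]
for n in('scene','side'):
    p,d=cams.snapshot(n)
    a=p[...,::-1][160:360,240:500] if n=='scene' else p[...,::-1][184:384,120:380]
    o.append(a)
cv2.imwrite('pics/a1.png',cv2.resize(np.hstack(o),None,fx=1.5,fy=1.5,interpolation=cv2.INTER_CUBIC))
"
```

```text
[585.77390797 305.85673204  41.84850601] [147.50349204  -1.48741557  10.85267001] [ 38.56486076  39.81285417  70.7668335  -29.16921614  85.37558361
  34.70729561]
off [ -6.9 -12.3  22.6] rot [-2.5  0.  -2.7]
off in goal frame [ -6.3 -13.6  22. ]
```

View pics/a1.png

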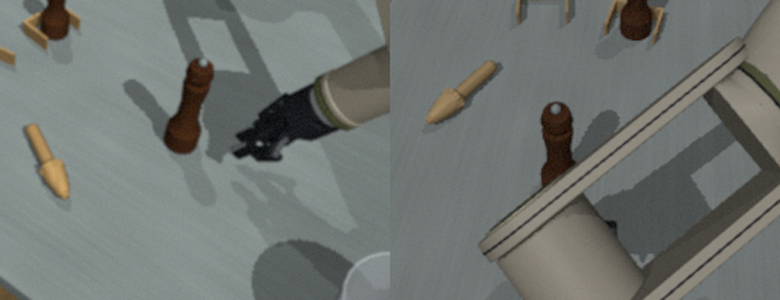

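The picture's left half (scene) shows the fingertips low at (238,153), aimed at the mill's foot at (183,140). In the right half (side) the arm hides the hand. Next come the last trim and the lowering.

Call:
jog_arm(
  offset=[
    [-3, -7, 10],
    [-3, -6, 9],
    [0, 0, 0],
    [0, 0, 0],
  ],
  delta_rot=[
    [-2.5, 0, -2.7],
    [0, 0, 0],
    [0, 0, 0],
    [0, 0, 0],
  ],
  jaw=[35, 35, 35, 35],
)

```text
time: 5.65
tool_pos: [583.6, 308.3, 25.2]
tcp_rot: [145.3, -0.6, 13.1]
ft_force: [-0.1, 0.1, -0.5]
finger_gap: 29.7
```

```bash
python3 -c "
from h import *
from bench import monitor,cams
s=monitor.sense();print(s['tool_pos'],s['tcp_rot'],s['joint_pos'])
todo(s,[580,303,16],13.1,35)
todo(s,np.array([684.2,-143.2,16])-36*np.array([.227,-.974,0]),13.1,35)
"
```

```text
[583.60811522 308.29178577  25.24645676] [145.29511996  -0.61762286  13.06229621] [ 39.72430632  42.10490517  70.17500484 -30.96699248  85.26289644
  34.34701152]
off [-4.8 -1.7 10. ] rot [-0.3 -0.5 -0.4]
off in goal frame [-4.7 -1.8 10.1]
off [ -4.2 345.4 250.4] rot [-0.3 -0.5 -0.4]
off in goal frame [ -4.4 344.1 252.2]
```

Call:
jog_arm(
  offset=[
    [-2, -2.6, 3.7],
    [-2.5, -2.6, 3.7],
    [0, 8, 5.6],
    [0, 8, 5.6],
    [0, 8, 5.6],
    [0, 0, 0],
  ],
  delta_rot=[
    [-0.3, -0.5, -0.4],
    [0, 0, 0],
    [0, 0, 0],
    [0, 0, 0],
    [0, 0, 0],
    [0, 0, 0],
  ],
  jaw=[35, 35, 35, 35, 35, 35],
)

```text
time: 6.25
tool_pos: [587.4, 276.2, 17.7]
tcp_rot: [145.1, -0.1, 13.0]
ft_force: [0.3, 0.4, 0.3]
finger_gap: 29.7
```

```bash
cat > look.py <<'E'
import sys
from h import *
from bench import monitor,cams
s=monitor.sense();print(s['tool_pos'].round(1),s['tcp_rot'].round(1),s['ft_force'].round(1))
U=np.array([.227,-.974,0]);print("to mill axis along/across",(np.array([599.6,219.2,0])-s['tool_pos'])@U,(np.array([599.6,219.2,0])-s['tool_pos'])@[.974,.227,0])
o=[]
for n in('scene','side'):
    p,d=cams.snapshot(n);m=cams.camera_model(n)
    W=pts(p,d,m['K'],m['camera_from_world']);hsv=cv2.cvtColor(p,cv2.COLOR_RGB2HSV)
    k=(hsv[...,0]<22)&(hsv[...,1]>110)&(hsv[...,2]<110)&(W[...,0]>560)&(W[...,0]<780)&(W[...,1]>-180)&(W[...,1]<280)&(W[...,2]<205)
    top=W[k&(W[...,2]>150)];f=W[k&(W[...,2]>6)&(W[...,2]<36)]
    print(n,"foot",len(f),circ(f[:,:2]).round(1) if len(f)>30 else "","head",len(top),circ(top[:,:2],21).round(1) if len(top)>20 else "")
    o.append(p[...,::-1][120:340,180:440] if n=='scene' else p[...,::-1][140:360,120:380])
cv2.imwrite(f'pics/{sys.argv[1]}.png',cv2.resize(np.hstack(o),None,fx=1.5,fy=1.5,interpolation=cv2.INTER_CUBIC))
todo(s,np.array([684.2,-143.2,16])-36*U,13.1,35)
E
python3 look.py b1
```

```text
[587.4 276.2  17.7] [ 1.451e+02 -1.000e-01  1.300e+01] [0.3 0.4 0.3]
to mill axis along/across 58.28373017260988 -1.08033899243544
scene foot 177 [598.3 218.4] head 266 [595.4 220.3]
side foot 39 [688.9 -93.4] head 356 [602.  215.6]
off [-1.000e-01  3.225e+02  2.271e+02] rot [-0.1 -0.  -0.2]
off in goal frame [ -0.8 322.1 227.6]
```

View pics/b1.png

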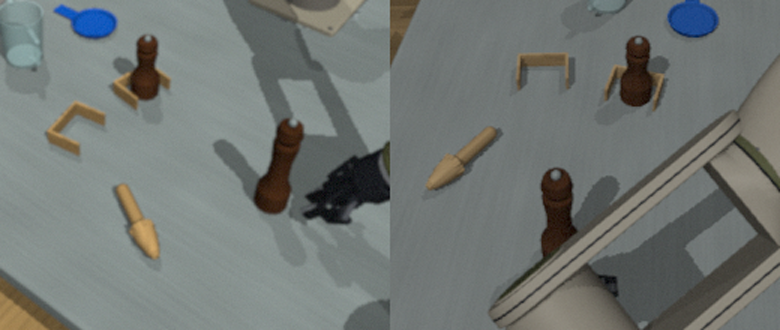

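The left half shows the fingertips at (310,213) just behind the foot at (272,200), in line with it. I'll start the slow push.

Call:
jog_arm(
  offset=[
    [0, 4.1, 2.9],
    [0, 4.1, 2.9],
    [0, 4.1, 2.9],
    [0, 4.1, 2.9],
    [0, 4.1, 2.9],
    [0, 4.1, 2.9],
    [0, 4.1, 2.9],
    [0, 4.1, 2.9],
    [0, 4.1, 2.9],
    [0, 4.1, 2.9],
  ],
  delta_rot=[
    [0, 0, 0],
    [0, 0, 0],
    [0, 0, 0],
    [0, 0, 0],
    [0, 0, 0],
    [0, 0, 0],
    [0, 0, 0],
    [0, 0, 0],
    [0, 0, 0],
    [0, 0, 0],
  ],
  jaw=[35, 35, 35, 35, 35, 35, 35, 35, 35, 35],
)

```text
time: 7.35
tool_pos: [599.6, 226.8, 17.8]
tcp_rot: [145.3, -0.2, 13.1]
ft_force: [-0.8, 1.4, 0.8]
finger_gap: 29.8
```

```bash
python3 look.py b2
```

```text
[599.6 226.8  17.8] [145.3  -0.2  13.1] [-0.8  1.4  0.8]
to mill axis along/across 7.399393209980814 -1.7418677202459807
scene foot 166 [605.  195.5] head 260 [602.2 196.7]
side foot 26  head 338 [608.8 191.4]
off [ -1.8 281.3 197.3] rot [-0.3 -0.2 -0.1]
off in goal frame [ -1.5 280.4 198.5]
```

View pics/b2.png

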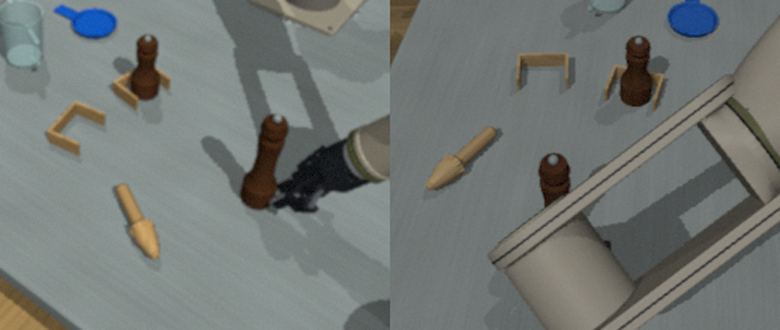

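The left half shows contact at the foot (275,200), and the mill has moved about 25 mm upright with its foot now near (606,195). I'll continue.

Call:
jog_arm(
  offset=[
    [0, 4.9, 3.4],
    [0, 4.9, 3.4],
    [0, 4.9, 3.4],
    [0, 4.9, 3.4],
    [0, 4.9, 3.4],
    [0, 4.9, 3.4],
    [0, 4.9, 3.4],
    [0, 4.9, 3.4],
    [0, 4.9, 3.4],
    [0, 4.9, 3.4],
    [0, 4.9, 3.4],
    [0, 4.9, 3.4],
    [0, 4.9, 3.4],
    [0, 4.9, 3.4],
    [0, 4.9, 3.4],
    [0, 4.9, 3.4],
  ],
  delta_rot=[
    [-0.3, 0, 0],
    [0, 0, 0],
    [0, 0, 0],
    [0, 0, 0],
    [0, 0, 0],
    [0, 0, 0],
    [0, 0, 0],
    [0, 0, 0],
    [0, 0, 0],
    [0, 0, 0],
    [0, 0, 0],
    [0, 0, 0],
    [0, 0, 0],
    [0, 0, 0],
    [0, 0, 0],
    [0, 0, 0],
  ],
  jaw=[35, 35, 35, 35, 35, 35, 35, 35, 35, 35, 35, 35, 35, 35, 35, 35],
)

```text
time: 9.05
tool_pos: [622.7, 125.5, 17.8]
tcp_rot: [144.9, -0.2, 13.1]
ft_force: [0.1, 0.8, 0.2]
finger_gap: 30.0
```

```bash
python3 look.py b3
```

```text
[622.7 125.5  17.8] [144.9  -0.2  13.1] [0.1 0.8 0.2]
to mill axis along/across -96.53280397980768 -1.207191294142761
scene foot 144 [627.8  94.1] head 237 [625.4  94.6]
side foot 25  head 170 [633.6  88.1]
off [ -1.1 195.  139.3] rot [ 0.1 -0.2 -0.1]
off in goal frame [ -1.  195.2 139. ]
```

View pics/b3.png

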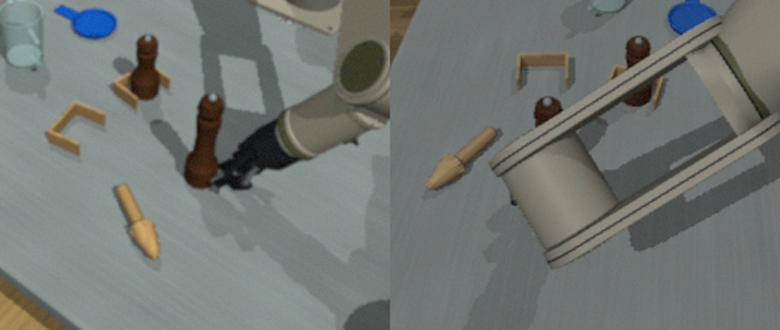

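The left half shows the mill upright at (202,175), with the fingers at its foot and the reamer clear at (140,220). I'll continue on the same line.

Call:
jog_arm(
  offset=[
    [0, 4.9, 3.4],
    [0, 4.9, 3.4],
    [0, 4.9, 3.4],
    [0, 4.9, 3.4],
    [0, 4.9, 3.4],
    [0, 4.9, 3.4],
    [0, 4.9, 3.4],
    [0, 4.9, 3.4],
    [0, 4.9, 3.4],
    [0, 4.9, 3.4],
    [0, 4.9, 3.4],
    [0, 4.9, 3.4],
    [0, 4.9, 3.4],
    [0, 4.9, 3.4],
    [0, 4.9, 3.4],
    [0, 4.9, 3.4],
    [0, 4.9, 3.4],
    [0, 4.9, 3.4],
  ],
  delta_rot=[
    [0, 0, 0],
    [0, 0, 0],
    [0, 0, 0],
    [0, 0, 0],
    [0, 0, 0],
    [0, 0, 0],
    [0, 0, 0],
    [0, 0, 0],
    [0, 0, 0],
    [0, 0, 0],
    [0, 0, 0],
    [0, 0, 0],
    [0, 0, 0],
    [0, 0, 0],
    [0, 0, 0],
    [0, 0, 0],
    [0, 0, 0],
    [0, 0, 0],
  ],
  jaw=[35, 35, 35, 35, 35, 35, 35, 35, 35, 35, 35, 35, 35, 35, 35, 35, 35, 35],
)

```text
time: 10.95
tool_pos: [648.7, 11.8, 18.2]
tcp_rot: [144.9, -0.1, 13.1]
ft_force: [-0.4, 1.0, -0.7]
finger_gap: 30.1
```

```bash
python3 look.py b4
```

```text
[648.7  11.8  18.2] [ 1.449e+02 -1.000e-01  1.310e+01] [-0.4  1.  -0.7]
to mill axis along/across -213.11740158964972 -0.7459493536948589
scene foot 120 [653.5 -19.3] head 256 [651.7 -20. ]
side foot 12  head 0 
off [-0.6 99.4 72.6] rot [ 0.1 -0.1 -0.1]
off in goal frame [-0.6 99.5 72.4]
```

View pics/b4.png

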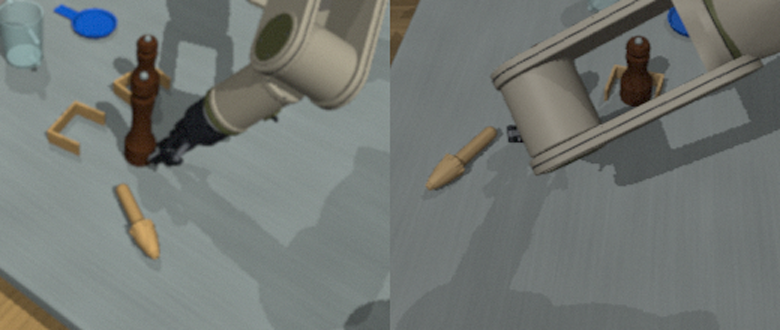

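The left half shows the mill upright at (140,150), heading for the holder mouth around (90,128). I'll go up to the mouth and check the alignment.

Call:
jog_arm(
  offset=[
    [0, 4.9, 3.4],
    [0, 4.9, 3.4],
    [0, 4.9, 3.4],
    [0, 4.9, 3.4],
    [0, 4.9, 3.4],
    [0, 4.9, 3.4],
    [0, 4.9, 3.4],
    [0, 4.9, 3.4],
  ],
  delta_rot=[
    [0, 0, 0],
    [0, 0, 0],
    [0, 0, 0],
    [0, 0, 0],
    [0, 0, 0],
    [0, 0, 0],
    [0, 0, 0],
    [0, 0, 0],
  ],
  jaw=[35, 35, 35, 35, 35, 35, 35, 35],
)

```text
time: 11.85
tool_pos: [660.3, -38.2, 18.5]
tcp_rot: [144.9, -0.1, 13.1]
ft_force: [-0.2, 0.5, -1.4]
finger_gap: 29.6
```

```bash
python3 look.py b5
```

```text
[660.3 -38.2  18.5] [ 1.449e+02 -1.000e-01  1.310e+01] [-0.2  0.5 -1.4]
to mill axis along/across -264.5285428383872 -0.6948848535984351
scene foot 231 [ 659.8 -100.7] head 232 [663.3 -69.9]
side foot 2  head 0 
off [-0.6 57.1 43.3] rot [ 0.1 -0.1 -0.1]
off in goal frame [-0.5 57.2 43.2]
```

View pics/b5.png

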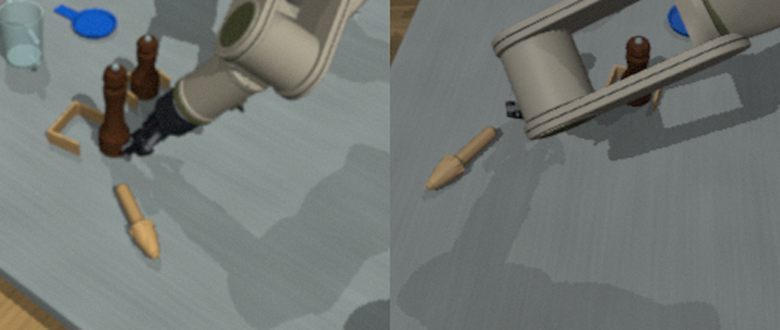

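The left half shows the mill at (113,140) in front of the mouth, upright and between the wall ends at (78,148) and (130,100). I'll continue into the holder.

Call:
jog_arm(
  offset=[
    [0, 4.5, 3.3],
    [0, 4.5, 3.3],
    [0, 4.5, 3.3],
    [0, 4.5, 3.3],
    [0, 4.5, 3.3],
    [0, 4.5, 3.3],
    [0, 4.5, 3.3],
    [0, 4.5, 3.3],
    [0, 3, 2.2],
  ],
  delta_rot=[
    [0, 0, 0],
    [0, 0, 0],
    [0, 0, 0],
    [0, 0, 0],
    [0, 0, 0],
    [0, 0, 0],
    [0, 0, 0],
    [0, 0, 0],
    [0, 0, 0],
  ],
  jaw=[35, 35, 35, 35, 35, 35, 35, 35, 35],
)

```text
time: 12.85
tool_pos: [672.9, -89.0, 18.5]
tcp_rot: [144.9, -0.2, 13.1]
ft_force: [-1.2, 2.2, 0.6]
finger_gap: 30.1
```

```bash
python3 look.py b6
```

```text
[672.9 -89.   18.5] [144.9  -0.2  13.1] [-1.2  2.2  0.6]
to mill axis along/across -316.81881960009474 -1.465669163385662
scene foot 150 [ 681.2 -129.6] head 212 [ 676.  -120.4]
side foot 8  head 0 
off [-1.3 14.4 13.2] rot [ 0.1 -0.2 -0.1]
off in goal frame [-1.3 14.4 13.2]
```

View pics/b6.png

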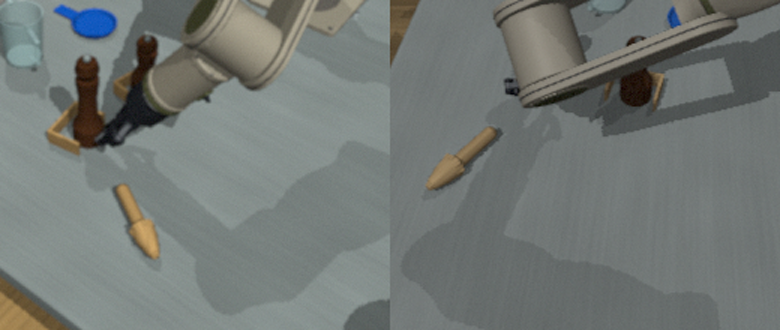

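The mill stands inside the mouth at (88,130), with about 20 mm to go. I'll slow down now.

Call:
jog_arm(
  offset=[
    [0, 3.3, 2.5],
    [0, 3.3, 2.5],
    [0, 3.3, 2.5],
    [0, 1.7, 1.2],
  ],
  delta_rot=[
    [0, 0, 0],
    [0, 0, 0],
    [0, 0, 0],
    [0, 0, 0],
  ],
  jaw=[35, 35, 35, 35],
)

```text
time: 13.35
tool_pos: [676.6, -103.6, 18.2]
tcp_rot: [144.9, -0.2, 13.2]
ft_force: [-0.6, 2.4, 1.9]
finger_gap: 30.1
```

Call:
jog_arm(
  offset=[
    [0, 1.7, 1.2],
    [0, 1.7, 1.2],
  ],
  delta_rot=[
    [0, 0, 0],
    [0, 0, 0],
  ],
  jaw=[35, 35],
)

```text
time: 13.55
tool_pos: [677.6, -108.0, 18.2]
tcp_rot: [144.9, -0.2, 13.2]
ft_force: [-0.5, 2.0, 1.4]
finger_gap: 30.2
```

Call:
jog_arm(
  offset=[
    [0, 1.7, 1.2],
    [0, 1.7, 1.2],
  ],
  delta_rot=[
    [0, 0, 0],
    [0, 0, 0],
  ],
  jaw=[35, 35],
)

```text
time: 13.75
tool_pos: [678.7, -112.3, 18.2]
tcp_rot: [144.9, -0.2, 13.2]
ft_force: [-0.2, 1.8, 1.4]
finger_gap: 29.8
```

```bash
python3 look.py b7
```

```text
[ 678.7 -112.3   18.2] [144.9  -0.2  13.2] [-0.2  1.8  1.4]
to mill axis along/across -340.8094176072588 -1.7681054565005052
scene foot 118 [ 682.9 -142.3] head 203 [ 681.4 -143.3]
side foot 9  head 0 
off [-1.6 -5.  -0.9] rot [ 0.1 -0.2 -0.1]
off in goal frame [-1.6 -5.  -0.9]
```

View pics/b7.png

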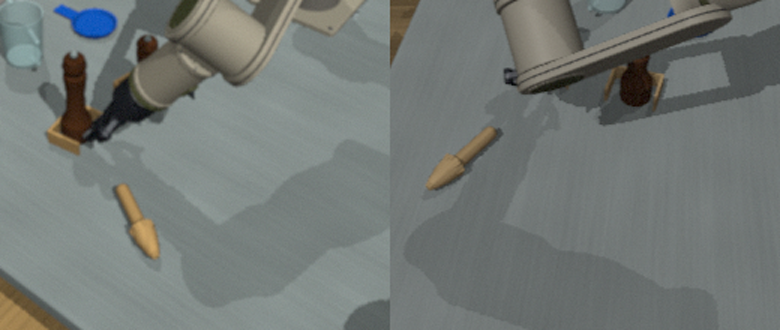

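The mill is nearly at the back wall, but there's no clear force rise yet. I'll go on in tiny steps.

Call:
jog_arm(
  offset=[
    [0, 0.8, 0.6],
  ],
  delta_rot=[
    [0, 0, 0],
  ],
  jaw=[35],
)

```text
time: 13.95
tool_pos: [678.9, -113.4, 18.2]
tcp_rot: [144.9, -0.3, 13.2]
ft_force: [-1.4, 5.6, 1.8]
finger_gap: 30.0
```

Call:
jog_arm(
  offset=[
    [0, 0.8, 0.6],
  ],
  delta_rot=[
    [0, 0, 0],
  ],
  jaw=[35],
)

```text
time: 14.05
tool_pos: [679.1, -113.6, 18.1]
tcp_rot: [144.9, -0.3, 13.2]
ft_force: [-3.4, 9.9, 4.1]
finger_gap: 30.0
```

Call:
jog_arm(
  offset=[
    [0, 0.8, 0.6],
  ],
  delta_rot=[
    [0, 0, 0],
  ],
  jaw=[35],
)

```text
time: 14.15
tool_pos: [679.2, -113.6, 18.0]
tcp_rot: [145.0, -0.3, 13.2]
ft_force: [-4.5, 9.3, 6.0]
finger_gap: 30.1
```

Call:
jog_arm(
  offset=[
    [0, 0.8, 0.6],
  ],
  delta_rot=[
    [0, 0, 0],
  ],
  jaw=[35],
)

```text
time: 14.25
tool_pos: [679.2, -113.5, 18.0]
tcp_rot: [145.0, -0.3, 13.2]
ft_force: [-3.7, 8.8, 5.5]
finger_gap: 29.8
```

The force rose to about 10 N and the hand stopped, so the foot is against the back wall. I'll back straight off gently, then move clear.

Call:
jog_arm(
  offset=[
    [0, 0, 0],
    [0, -1.6, -1.1],
    [0, -3.3, -2.3],
    [0, -6, -4.2],
    [0, -12, -8.5],
    [0, -20, -14],
    [0, -20, -14],
    [0, -20, -16],
    [0, -20, -20],
    [0, -10, -30],
    [0, 0, -40],
    [0, 0, -40],
    [0, 0, 0],
  ],
  delta_rot=[
    [0, 0, 0],
    [0, 0, 0],
    [0, 0, 0],
    [0, 0, 0],
    [0, 0, 0],
    [0, 0, 0],
    [0, 0, 0],
    [0, 0, 0],
    [0, 0, 0],
    [0, 0, 0],
    [0, 0, 0],
    [0, 0, 0],
    [0, 0, 0],
  ],
  jaw=[35, 35, 35, 35, 35, 35, 35, 35, 35, 35, 35, 35, 35],
)

```text
time: 15.55
tool_pos: [625.7, 97.4, 109.1]
tcp_rot: [145.1, 0.1, 13.2]
ft_force: [1.5, 0.5, 1.4]
finger_gap: 29.7
```

```bash
python3 look.py c1
python3 - <<'E'
from h import *
from bench import cams
for n in("scene","side"):
    z=np.load(n+"0.npz");W0=pts(z["p"],z["d"],z["K"],z["T"]);p,d=cams.snapshot(n);W1=pts(p,d,z["K"],z["T"])
    for nm,f in(("reamer",lambda h,W:(h[...,0]<24)&(h[...,1]>70)&(W[...,0]>730)&(W[...,0]<840)&(W[...,1]>0)&(W[...,1]<150)&(W[...,2]>8)),
      ("salt",lambda h,W:(h[...,0]<22)&(h[...,1]>100)&(W[...,0]>450)&(W[...,0]<580)&(W[...,1]>-170)&(W[...,1]<-70)&(W[...,2]>40)),
      ("spoon",lambda h,W:(h[...,0]>105)&(h[...,0]<125)&(h[...,1]>150)&(W[...,1]>-500)&(W[...,0]<900)&(W[...,2]<40))):
        a=[W[f(cv2.cvtColor(q,cv2.COLOR_RGB2HSV),W)] for q,W in((z["p"],W0),(p,W1))]
        print(n,nm,[(len(x),np.median(x,0).round(1)) for x in a])
E
```

```text
[625.7  97.4 109.1] [1.451e+02 1.000e-01 1.320e+01] [1.5 0.5 1.4]
to mill axis along/across -124.5893759490345 2.241047475995849
scene foot 149 [ 682.9 -142.7] head 202 [ 681.2 -143.9]
side foot 15  head 226 [ 687.4 -146.9]
off [  2.  120.1 197.5] rot [-0.1 -0.   0.2]
off in goal frame [  2.4 119.9 197.6]
scene reamer [(564, array([796.1,  89.7,  28.5])), (565, array([795.4,  89.4,  28.6]))]
scene salt [(394, array([ 523.5, -102.1,   79.7])), (396, array([ 523.1, -102.2,   76.5]))]
scene spoon [(530, array([ 404.7, -337.7,    6.8])), (532, array([ 404.9, -337. ,    7.1]))]
side reamer [(602, array([786.2,  92.5,  28.3])), (604, array([787. ,  93.3,  28.4]))]
side salt [(515, array([511.2, -98.4,  80.7])), (508, array([511.2, -98.1,  80.4]))]
side spoon [(696, array([ 410.8, -336.7,    7. ])), (531, array([ 408.1, -325.1,    6.8]))]
```

View pics/c1.png

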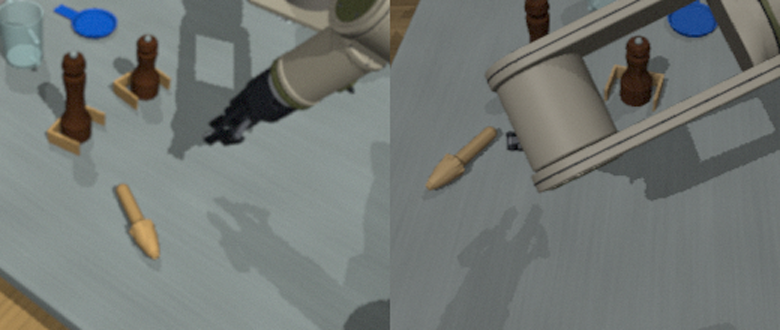

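The mill stands upright in the holder at (75,125), and the hand is clear at (215,140). The bystanders haven't moved; the spoon rest's apparent shift in the side view comes from the arm covering part of it.

```bash
python3 -c "
from bench import r
print(r.hand_in())"
```

```text
the job is handed in; nothing more can be done
None
```

I pushed the pepper mill about 370 mm along the counter, with the tilted fingertips low on its foot, into the empty holder. I stopped when the force rose to about 10 N and the hand stopped advancing. Then I backed the hand straight off and lifted it clear, and handed the job in at about 16 s.

**Mill:** the last check put its axis near (683, -143) mm. That is about 2 mm past the holder's middle, which is where it should be with its foot on the back wall. It is upright: foot and head positions agree within about 2 mm in the scene view. In the side view the arm hid the foot; the head there read about 6 mm from the scene view's, in line with the offset seen between the two cameras throughout.

**Bystanders:** the reamer and salt mill moved by less than 1 mm in both views. The spoon rest was also still in the scene view. It seemed to shift 12 mm in the side view, but the arm was hiding part of it. I checked the jug only by eye, and it looked unmoved.

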